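Run a syringe pump's pusher block back for a syringe change

TASK

Get the syringe pump ready for a syringe change: with the fingertips press down the release button on top of its pusher block and, keeping it pressed, push the block along its rods, away from the syringe, all the way to the end stop. Then let go, so that the button springs up and the block stays locked there. Pick nothing up, push gently, and leave the syringe in its cradle and the beaker and vials behind the pump where they are.

Things in the scene. Friction and masses are not known exactly. Their poses are not given: they have to be found in the camera images.
- pump: Syringe pump fixed to the bench, 270 mm long (its y), 92 mm deep (its x, toward its back), white and grey. Origin: centre of its underside, on the bench. At its -y end the drive housing, 58 mm high, with the syringe on top under a clamp (104 mm high); at its +y end the white end bracket (16 mm thick, 74 mm high) with two rubber bumpers: the end stop. Rods and lead screw run along y.
- pusher (a joint): How far the aluminium pusher block (52 mm along y, 82 mm deep, flat top 80 mm over the bench) has slid along the pump's +y, in m: 0 by the syringe, 0.090 at the end stop; starts at 0.005 to 0.055. Button up: a half-nut in it grips the lead screw (5 mm pitch) and it cannot slide more than the few mm to the next thread. Unlocked it slides against about 1.5 N.
- release_button (a joint): Travel of the release button, in m: 0 up, 0.008 fully down. Its spring pushes back with 2 N at the top, 6 N fully down; the half-nut is clear of the screw from 0.004 on. Where the half-nut happens to lie on a thread crest the button stands up to 0.004 down by itself.
- button_top (a point): Centre of the top face of the release button, a black ribbed paddle, 28 mm (along the pump's y) by 32 mm (along its x), on top of the pusher block; 100 mm over the bench when up. It moves with the button.
- shoulder_top (a point): Middle of the top of the block's upright shoulder: 12 mm thick (y), 60 mm wide (x), top 22 mm above the unpressed button, on the end-stop (+y) side, 23 mm from the button's centre, 3 mm gap to the button. Fingertips that stand on the button can push the block by it. Nothing else on the block rises above the button.
- syringe: A 17 mm thick, 100 mm long plastic syringe lying loose in the pump's cradle under the clamp, along the pump's y, plunger toward the pusher block. Origin on its axis at the barrel flange. To be left alone.
- beaker_small: Small glass beaker, 55 mm wide, 70 mm high, behind the pump. Origin: centre of its underside. To be left alone.
- vial_a: Glass vial with a black cap, 21 mm wide, 51 mm high, behind the pump. Origin: centre of its underside. To be left alone.
- vial_b: A second such vial beside it, nearer to the beaker. To be left alone.

How it is judged:
By the outcome, as a careful person would: the job done as asked, in the order asked, and still so for the second after the job is handed in, with the robot touching nothing.
It also fails if it takes over 42 s, if anything falls off the work surface, if the arm or the gripper's body presses on something with over 40 N, if the wrist force passes 120 N, or if a joint passes its speed limit or range.

ROBOT

A 6-joint arm with a two-finger parallel gripper is mounted at the origin on a cart in front of the work surface, level with it; the furniture and walls round the work are solid. World frame = base frame: x ahead of the robot, y to its left, z up, the work surface at z = 0. Lengths are in m, angles in rad, forces in N, time in s.
With the tool pointing down it reaches from about 0.3 to 1 m from the base axis. Payload 5.1 kg.
Tool frame: the origin (TCP) lies at the very end of the fingers, on their centre line; the grasp point (between the pads) lies 19 mm behind it; z points along the fingers, y is the line along which they close (so a half turn about z gives the same grasp; the last joint's range is limited). The gripper opens to 95 mm and grips with 3 to 60 N. Pads are 20 mm wide; open, the fingers measure 119 mm over their backs; the gripper's body (75 mm by 180 mm) begins 59 mm behind the grasp point.
Start: joints at [-1.422, 0.124, 1.65, -0, 1.367, -0.083], TCP at [0.149, -0.633, 0.215] pointing down, gripper open.
Joint ranges: [-2.61, 2.61], [-1.02, 2.33], [0.03, 2.71], [-1.35, 4.49], [0.32, 2.68], [-2.91, 2.91]. Speed limits (rad/s): [2.57, 2.57, 3.14, 3.14, 3.14, 3.14].

INTERFACE

Orientations are given as a unit quaternion [x, y, z, w].
In Python, from rig import arm gives the robot as it stands. The module is installed in compiled form; this text tells all that it offers. Calls block until the motion is done:
- arm.goto(position, orientation): joint-space move of the TCP to a pose.
- arm.movel(position, rotation=None, feed=0.15, contact_N=None): straight line of the TCP; rotation=None keeps the orientation; feed is the mean speed in m/s. With contact_N (N) it stops when the force on the tool has changed by that much, and returns True; else False.
- arm.move_joints(angles): joint-space move.
- arm.command_gripper(opening, grasp_force=None): opening from 0.0 (shut) to 1.0 (fully open); grasp_force is the grip in N (None keeps the last); returns when the fingers have stopped.
- arm.pause(seconds).
- arm.solve_ik(position, orientation): joint angles nearest the present ones, or None.
- arm.snapshot(name): name is "side" or "top"; returns a dict with "image" (384x512x3 uint8, red, green, blue), "range_z" (384x512 float32, m along the optical axis (not along the pixel's ray), 0 where there is no reading), "mtx" (3x3 intrinsics, pixels), "k1" (the pictures are not rectified: a ray, as slopes to the right and down, at radius r is drawn at 1 + k1 r^2 times it, then the intrinsics apply), "world_to_cam" (4x4, takes a point from world to camera coordinates). Camera axes: x right, y down, z forward; pixel columns grow to the right and rows downward; lengths in m; the calibration is good to about 2 mm. A picture is of the moment at which its call begins.
A pose or a line that the arm cannot do raises arm.IKError and nothing moves.
- arm.job_done(): hands the job in; it is judged then, once.
Readings, each from a call of its own:
- arm.get_t(): time.
- arm.get_joint_positions(): joint angles.
- arm.get_joint_vel(): joint speeds.
- arm.get_joint_torque(): joint torques, N m.
- arm.get_ee_pos(): TCP position.
- arm.get_ee_rot(): TCP orientation.
- arm.get_contact_force(): force on the tool from outside, world axes, zero at the start.
- arm.get_ft_torque(): the same for the moment, N m.
- arm.get_grip_width(): opening from 0.0 (shut) to 1.0 (fully open).
- arm.get_grasp_force(): force on a finger pad.
Only numpy, scipy, OpenCV 4.12 (cv2) and the standard library are available. Lean on these libraries where they do the work, as an engineer would, in place of code of your own. Each camera call takes 0.05 s, during which the arm holds its last target. There are 200 camera calls.

## Working session

There is one attempt and no reset: what is moved stays moved. The work goes in short steps, each a Python script; the robot and the scene stay as the last script left them, time stands still between calls to the robot, and variables do not carry over. Pictures are saved under pics/ and viewed, at most 10 in all, crops included, and the job is handed in when it is done.

```bash
mkdir -p pics
cat > h.py <<'E'
import numpy as np, cv2
from rig import arm
def px2w(s,u,v,z=None):
    K=s["mtx"];d=np.array([s["k1"],0,0,0,0],float)
    a,b=cv2.undistortPoints(np.array([[[u,v]]],float),K,d)[0,0]
    T=np.linalg.inv(s["world_to_cam"])
    if z is None:
        r=s["range_z"][int(v),int(u)]; return T[:3,:3]@(np.array([a,b,1])*r)+T[:3,3]
    d=T[:3,:3]@np.array([a,b,1]); return T[:3,3]+d*(z-T[2,3])/d[2]
E
python3 - <<'E'
from h import *
import pickle
for n in("top","side"):
    s=arm.snapshot(n); pickle.dump(s,open(n+".pkl","wb"))
    cv2.imwrite(f"pics/{n}.png",cv2.resize(s["image"][:,:,::-1],(800,600),interpolation=cv2.INTER_CUBIC))
    print(n,np.linalg.inv(s["world_to_cam"])[:3].round(3).tolist())
print(arm.get_t(),arm.get_ee_rot())
E
```

```text
top [[0.008, -0.997, 0.076, 0.515], [-1.0, -0.008, -0.004, -0.391], [0.005, -0.076, -0.997, 0.939]]
side [[-0.907, -0.196, 0.373, 0.25], [-0.42, 0.37, -0.829, 0.29], [0.025, -0.908, -0.418, 0.459]]
0.1 [ 9.93291707e-01  1.15631605e-01 -4.31116247e-05 -9.56260030e-04]
```

View pics/top.png

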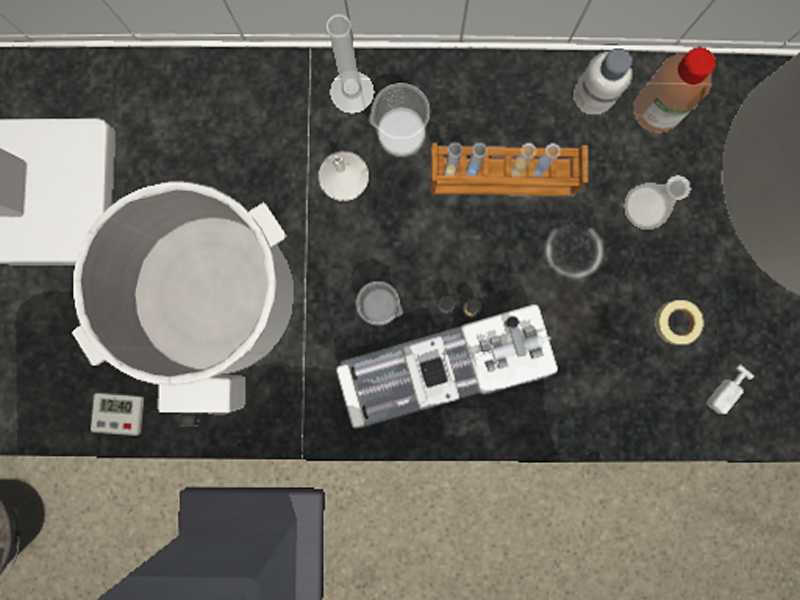

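View pics/side.png

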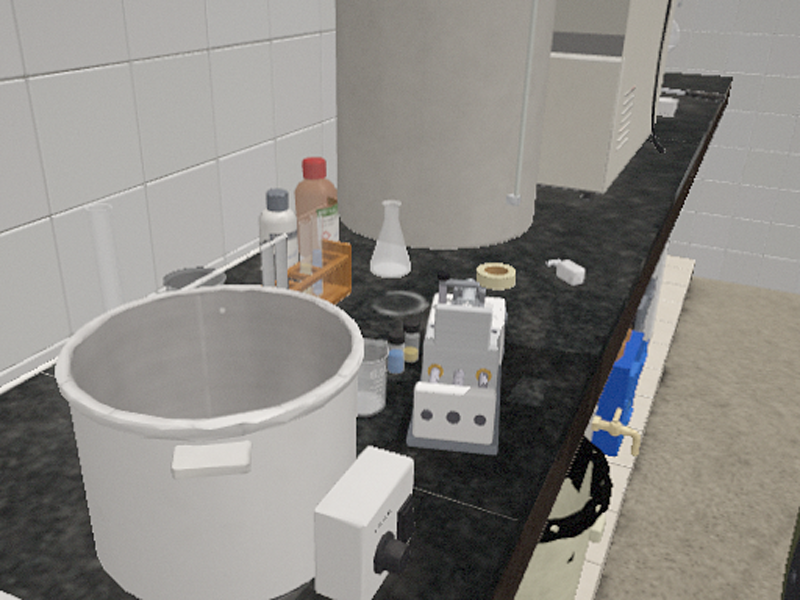

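The top view shows the pump tilted, with its end bracket at left (350,393), the dark button at (432,372), the shoulder left of it, and the syringe housing at right (515,345). The beaker is at (378,302) and the vials at (447,304) and (472,308). I'll enlarge the pump area.

Run:
```python
import pickle,cv2
s=pickle.load(open("top.pkl","rb"))
# crop cols 205..365 rows 185..285 x5
c=s["image"][180:285,205:365,::-1]
cv2.imwrite("pics/c1.png",cv2.resize(c,None,fx=5,fy=5,interpolation=cv2.INTER_CUBIC))
```

```text
(no output)
```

View pics/c1.png

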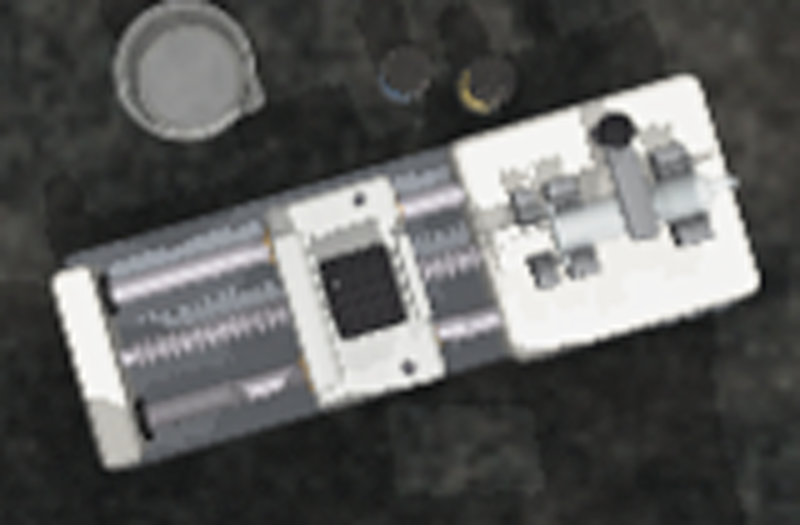

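Crop readings: button centre (362,291). The outer bracket edge runs (52,277)–(108,468), and the far housing corners are (692,75) and (762,282).

Run:
```python
from h import *
import pickle
s=pickle.load(open("top.pkl","rb"))
f=lambda x,y,z=None: px2w(s,205+(x+.5)/5-.5,180+(y+.5)/5-.5,z)
A,B=f(55,275,.074),f(106,468,.074); C,D=f(693,75,.058),f(762,283,.058)
for p in(A,B,C,D):print(p.round(4))
ax=(A+B-C-D)[:2]; print("len",np.linalg.norm(ax)/2); ax/=np.linalg.norm(ax)
print("ax",ax,np.degrees(np.arctan2(ax[1],ax[0])), np.degrees(np.arctan2(*(A-B)[:2][::-1])))
b=f(362,291,.1);m=(A+B)[:2]/2;print("btn",b,f(362,291), "dist from end outer",(m-b[:2])@ax, "lat",(m-b[:2])@[ax[1],-ax[0]])
print("shoulder",f(313,300),"blocktop",f(370,205))
a=np.r_[ax,0]
# gripper closing axis along pump x
xd=np.array([ax[1],-ax[0],0])
from scipy.spatial.transform import Rotation as R
for sgn in(1,-1):
    y=sgn*xd; z=np.array([0,0,-1.]);q=R.from_matrix(np.c_[np.cross(y,z),y,z]).as_quat()
    print(q,arm.solve_ik(np.r_[b[:2],.16],q),arm.solve_ik(np.r_[b[:2]+.09*ax,.11],q))
```

```text
[ 0.4981 -0.3026  0.074 ]
[ 0.4234 -0.3235  0.074 ]
[ 0.5797 -0.5558  0.058 ]
[ 0.4967 -0.5831  0.058 ]
len 0.2678284782422767
ax [-0.28916926  0.95727798] 106.80822723135914 15.680102332375826
btn [ 0.49347457 -0.42174183  0.1       ] [ 0.49349586 -0.42171131  0.10084547] dist from end outer 0.11349838265667905 lat 0.00011274330955787598
shoulder [ 0.4905247  -0.40290473  0.12004594] blocktop [ 0.5263431  -0.42541017  0.07943061]
[0.59616723 0.80286028 0.         0.        ] [-7.89845022e-01  1.60247912e-01  1.70348881e+00 -4.44089210e-16
  1.27785594e+00 -1.08320393e+00] [-7.15927486e-01  4.92639146e-02  1.91257722e+00 -4.44089210e-16
  1.17975152e+00 -1.00928639e+00]
[ 0.80286028 -0.59616723  0.         -0.        ] [-7.89845022e-01  1.60247912e-01  1.70348881e+00 -4.44089210e-16
  1.27785594e+00  2.05838873e+00] [-7.15927486e-01  4.92639146e-02  1.91257722e+00 -4.44089210e-16
  1.17975152e+00  2.13230626e+00]
```

Run:
```python
from h import *
import pickle
for n in("top","side"):
    s=pickle.load(open(n+".pkl","rb"))
    v,u=np.mgrid[:384,:512];Z=s["range_z"]
    p=cv2.undistortPoints(np.stack([u,v],-1).reshape(-1,1,2).astype(float),s["mtx"],np.array([s["k1"],0,0,0.])).reshape(-1,2)
    T=np.linalg.inv(s["world_to_cam"]);P=(np.c_[p,np.ones(len(p))]*Z.reshape(-1,1))@T[:3,:3].T+T[:3,3]
    P=P[Z.ravel()>0]
    m=(P[:,2]>.125)&(P[:,0]>.2)&(P[:,0]<.7)&(P[:,1]>-.6)&(P[:,1]<.1)
    Q=P[m];print(n,len(Q))
    for x in np.arange(.2,.7,.04):
        r=Q[(Q[:,0]>=x)&(Q[:,0]<x+.04)]
        if len(r):print(x.round(2),"ymin",r[:,1].min().round(3),"zmax",r[:,2].max().round(3))
```

```text
top 4852
0.44 ymin -0.412 zmax 0.181
0.48 ymin -0.215 zmax 0.185
0.52 ymin -0.237 zmax 0.184
0.56 ymin -0.243 zmax 0.184
0.6 ymin -0.243 zmax 0.185
0.64 ymin -0.249 zmax 0.185
0.68 ymin -0.227 zmax 0.184
side 15533
0.44 ymin -0.152 zmax 0.18
0.48 ymin -0.218 zmax 0.182
0.52 ymin -0.237 zmax 0.182
0.56 ymin -0.241 zmax 0.182
0.6 ymin -0.241 zmax 0.182
0.64 ymin -0.226 zmax 0.182
0.68 ymin -0.193 zmax 0.181
```

```bash
cat >> h.py <<'E'
from scipy.spatial.transform import Rotation as R
th=np.radians(106.5); AX=np.array([np.cos(th),np.sin(th),0]); XD=np.array([AX[1],-AX[0],0])
zz=np.array([0,0,-1.]); Q=R.from_matrix(np.c_[np.cross(XD,zz),XD,zz]).as_quat()
B=np.array([.4935,-.4217,.1])
E
python3 - <<'E'
from h import *
arm.command_gripper(0.0,10)
arm.goto(B+[0,0,.10]+0*AX,Q)
arm.movel(B+[0,0,.025]+1*.002*AX,feed=.1)
s=arm.snapshot("top");t=arm.snapshot("side")
a=cv2.resize(s["image"][180:285,205:365,::-1],(640,420),interpolation=cv2.INTER_CUBIC)
cv2.imwrite("pics/h_side.png",cv2.resize(t["image"][140:300,230:350,::-1],None,fx=3.7,fy=3.7,interpolation=cv2.INTER_CUBIC))
print(arm.get_t(),arm.get_ee_pos(),arm.get_contact_force(),arm.get_grip_width())
E
```

```text
4.1083 [ 0.49352086 -0.42034247  0.12628378] [-0.34936956 -0.14348868 -0.60903588] 0.004611997863003229
```

View pics/h_side.png

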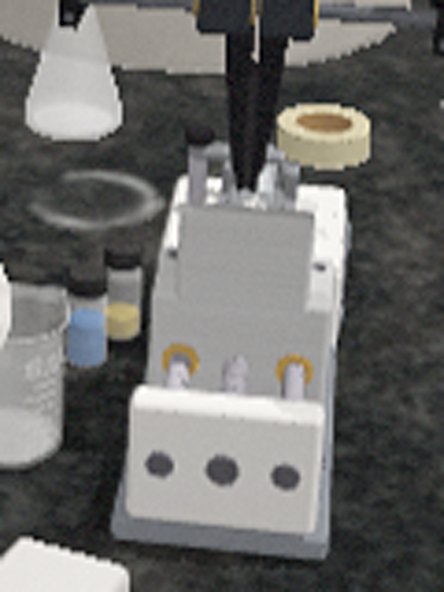

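The closed fingertips at (247,185) sit centred behind the shoulder (edges at 180 and 312), so the alignment is good. Now the press.

Run:
```python
from h import *
p=B+.001*AX
f0=arm.get_contact_force()
hit=arm.movel(np.r_[p[:2],.094],feed=.02,contact_N=1.5)
e=arm.get_ee_pos();print(hit,e,(arm.get_contact_force()-f0).round(2),arm.get_t())
z=e[2]
if hit:
  for i in range(8):
    z-=.001
    arm.movel(np.r_[p[:2],z],feed=.02); arm.pause(.1)
    f=arm.get_contact_force()-f0; e=arm.get_ee_pos();print(z,e.round(4),f.round(2))
    if f[2]>5.0: break
print(arm.get_t())
```

```text
True [ 0.49301546 -0.42043301  0.09870736] [ 1.65 -0.85  2.18] 5.275
0.09770735767410155 [ 0.4933 -0.4208  0.0979] [0.4  1.01 3.65]
0.09670735767410155 [ 0.4933 -0.4208  0.0968] [-0.25  0.08  2.8 ]
0.09570735767410155 [ 0.4933 -0.4208  0.0958] [-0.13  0.36  4.1 ]
0.09470735767410154 [ 0.4933 -0.4208  0.0948] [0.03 0.32 5.12]
6.675
```

Run:
```python
from h import *
z=.0942; p=B+.001*AX
arm.movel(np.r_[p[:2],z],feed=.02)
f0=arm.get_contact_force();print(f0)
for d in np.arange(.006,.09,.006):
    q=p+d*AX
    h=arm.movel(np.r_[q[:2],z],feed=.03,contact_N=7)
    f=arm.get_contact_force();e=arm.get_ee_pos()
    print(round(d,3),h,"s",((e-B)@AX).round(4),"lat",((e-B)@XD).round(4),"z",e[2].round(4),"f ax",(f@AX).round(2),"fx",(f@XD).round(2),"fz",f[2].round(2))
    if h:break
print(arm.get_t())
```

```text
[-0.53944297 -0.26665255  4.53841134]
0.006 False s 0.0073 lat 0.0 z 0.0943 f ax -0.3 fx 0.2 fz 4.95
0.012 False s 0.0136 lat 0.0 z 0.0941 f ax 0.22 fx 1.0 fz 4.7
0.018 False s 0.0196 lat -0.0 z 0.0941 f ax 0.53 fx 1.04 fz 5.3
0.024 False s 0.0255 lat -0.0 z 0.0941 f ax 0.58 fx 0.22 fz 4.75
0.03 False s 0.0315 lat -0.0 z 0.0941 f ax 0.34 fx -0.95 fz 5.28
0.036 False s 0.0375 lat -0.0001 z 0.0941 f ax 0.45 fx -1.4 fz 5.25
0.042 False s 0.0436 lat -0.0001 z 0.0941 f ax 0.29 fx -0.97 fz 4.94
0.048 False s 0.0496 lat -0.0001 z 0.0941 f ax 0.58 fx -1.17 fz 4.91
0.054 False s 0.0556 lat -0.0001 z 0.094 f ax -0.79 fx -1.87 fz 4.63
0.06 False s 0.0616 lat -0.0001 z 0.094 f ax 0.19 fx -2.55 fz 4.77
0.066 False s 0.0672 lat 0.0002 z 0.0943 f ax -0.46 fx -2.18 fz 4.71
0.072 True s 0.0693 lat 0.0005 z 0.0948 f ax -1.67 fx -0.15 fz 3.97
11.0
```

Run:
```python
from h import *
s0=arm.get_ee_pos()
for d in(.070,.073,.076):
    q=B+d*AX
    h=arm.movel(np.r_[q[:2],.0938],feed=.02,contact_N=10); arm.pause(.15)
    f=arm.get_contact_force();e=arm.get_ee_pos()
    print(d,h,((e-B)@AX).round(4),"z",e[2].round(4),"f ax",(f@AX).round(2),"fz",f[2].round(2))
    if h or f@AX<-8:break
for n,c in(("top",(190,250,200,330)),("side",(140,300,230,350))):
    t=arm.snapshot(n);r=t["image"][c[0]:c[1],c[2]:c[3],::-1] if n=="side" else t["image"][195:285,205:325,::-1]
    cv2.imwrite(f"pics/e_{n}.png",cv2.resize(r,None,fx=3.7,fy=3.7,interpolation=cv2.INTER_CUBIC))
print(arm.get_t())
```

```text
0.07 False 0.0693 z 0.0945 f ax -3.06 fz 4.89
0.073 True 0.0691 z 0.095 f ax 0.88 fz 3.37
11.8667
```

View pics/e_top.png

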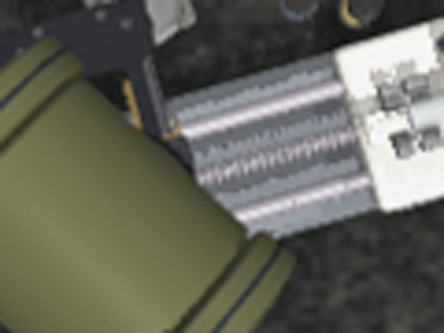

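View pics/e_side.png

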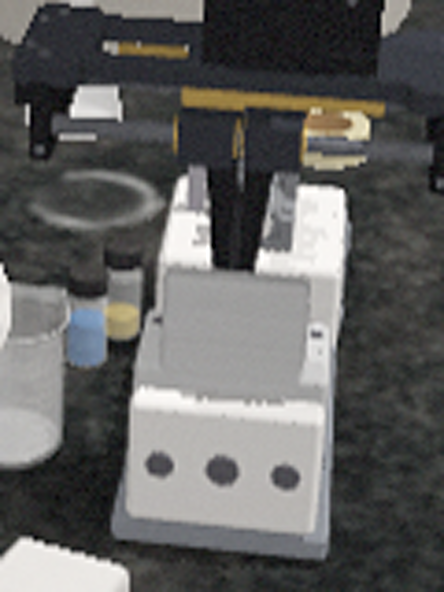

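The block now sits close against the bracket (block face at about (235,385), just above the bracket top), with the fingertips behind the shoulder. I'll press firmly against the stop, release straight up while keeping that contact, then check.

Run:
```python
from h import *
def go(d,z,feed):
    q=B+d*AX; arm.movel(np.r_[q[:2],z],feed=feed)
    f=arm.get_contact_force();e=arm.get_ee_pos()
    print(d,z,((e-B)@AX).round(4),"z",e[2].round(4),"f ax",(f@AX).round(2),"fz",f[2].round(2))
go(.0685,.0935,.02)
go(.0700,.0932,.02); arm.pause(.3)
go(.0712,.0932,.02); arm.pause(.3)
go(.0712,.0932,.02)
go(.0708,.0975,.02)
go(.0700,.102,.02)
go(.0675,.108,.03)
go(.0600,.135,.1)
arm.movel(np.r_[(B+.03*AX)[:2],.22],feed=.2)
arm.goto([.3,-.6,.3],Q)
t=arm.snapshot("top");import pickle;pickle.dump(t,open("top2.pkl","wb"))
cv2.imwrite("pics/f_top.png",cv2.resize(t["image"][180:285,205:365,::-1],None,fx=5,fy=5,interpolation=cv2.INTER_CUBIC))
print(arm.get_t())
```

```text
0.0685 0.0935 0.0686 z 0.0937 f ax 2.12 fz 3.52
0.07 0.0932 0.0691 z 0.0937 f ax -2.8 fz 2.79
0.0712 0.0932 0.0691 z 0.0937 f ax -9.55 fz -0.48
0.0712 0.0932 0.0691 z 0.0938 f ax -9.38 fz -0.78
0.0708 0.0975 0.0691 z 0.0977 f ax -7.92 fz 0.25
0.07 0.102 0.0693 z 0.1012 f ax -6.52 fz -1.38
0.0675 0.108 0.0684 z 0.1073 f ax 0.3 fz -0.14
0.06 0.135 0.0596 z 0.1359 f ax 1.01 fz -0.41
16.7917
```

View pics/f_top.png

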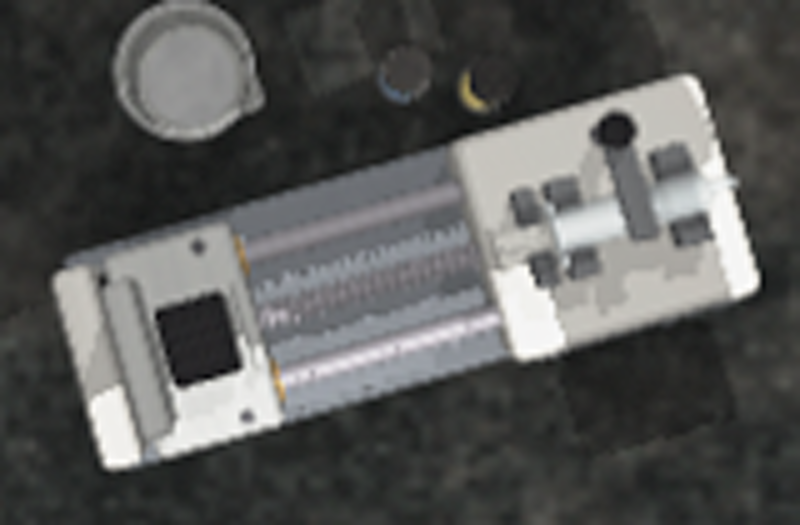

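The block is at the bracket, with the button now at crop (200,338). The syringe, beaker and vials haven't moved. Next I'll check the travel and the button height.

Run:
```python
from h import *
import pickle
o=pickle.load(open("top.pkl","rb"));s=pickle.load(open("top2.pkl","rb"))
f=lambda s,x,y,z=None: px2w(s,205+(x+.5)/5-.5,180+(y+.5)/5-.5,z)
b=f(s,200,338,.1);print("travel",(b-B)@AX,(b-B)@XD)
hz=lambda s,c:np.median([f(s,c[0]+i,c[1]+j)[2] for i in range(-20,21,5) for j in range(-20,21,5)])
print("btn z before/after",hz(o,(362,291)),hz(s,(200,338)),"block",f(o,370,205)[2],f(o,400,360)[2],f(s,245,400)[2],f(s,210,245)[2])
# block edges on -y side (z .08) vs bracket inner edge
print("end gap: bracket inner->button", (f(s,93,268,.074)+f(s,140,458,.074))[:2]/2@AX[:2]-b[:2]@AX[:2])
```

```text
travel 0.06384377403166794 -9.955191286193929e-05
btn z before/after 0.10045045585449075 0.10031710484803935 block 0.07943061360027426 0.07947667755544818 0.08169694225014734 0.08124488207741098
end gap: bracket inner->button 0.03522694881806904
```

```bash
python3 -c "
from rig import arm
arm.job_done();print(arm.get_t())"
```

```text
the job is handed in; nothing more can be done
the job is handed in; nothing more can be done
```

The job is handed in at about 17 s: I held the release button down, pushed the block about 63 mm to what I take to be the end stop (it stopped solidly there, beside the bracket), and let go. The button is back up at 100 mm; I did not test the lock separately, and the syringe, beaker and vials look unmoved in the last picture.

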